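# Roll axle shafts on the flat plate and scrap the bent ones

### The job

Any of the three axle shafts on the iron plate may be bent. Working along the row from the robot's left to its right, press your closed fingertips lightly on the middle of each shaft in turn and roll it to and fro on the plate under them, to feel whether it runs true or rocks. Put every bent one in the deep steel scrap tub and leave the true ones lying on the plate; never bear down hard on a shaft, and leave the wheel, jar, wrench and hammer alone.

Things in the scene. Friction and masses are not known exactly. Their poses are not given: they have to be found in the camera images.
- plate: fixed flat cast-iron plate, 220 mm (its x) by 340 mm (its y), ground top face level and 40 mm above the bench, hard (bearing on a shaft 1 mm too low is over 10 N, touching down faster than 10 mm/s is a sharp knock); origin on the bench under its centre, z up
- shaft_a: loose steel axle shaft, 16 mm diameter, 180 mm long, 0.28 kg, lying in a row on the plate, roughly along the plate's x, its middle 70 mm or more from the next one's; origin midway between the centres of its ends (8 mm above the plate as it lies), x along the shaft. Looks the same as the other two; may be true or bent. A true one rolls at constant height
- shaft_b: loose steel axle shaft, 16 mm diameter, 180 mm long, 0.28 kg, lying in a row on the plate, roughly along the plate's x, its middle 70 mm or more from the next one's; origin midway between the centres of its ends (8 mm above the plate as it lies), x along the shaft. Looks the same as the other two; may be true or bent. A bent one has its middle 2 mm out of line with its ends, the bow lying sideways at first
- shaft_c: loose steel axle shaft, 16 mm diameter, 180 mm long, 0.28 kg, lying in a row on the plate, roughly along the plate's x, its middle 70 mm or more from the next one's; origin midway between the centres of its ends (8 mm above the plate as it lies), x along the shaft. Looks the same as the other two; may be true or bent. A bent one, rolled a quarter turn, lifts its middle 2 mm one way, its ends the other way
- tub: fixed deep sheet-steel scrap tub for the bent shafts, 260 mm (its x) by 190 mm (its y), walls 5 mm thick and 75 mm high, inner floor 5 mm above the bench, an angle offcut 25 mm high lying inside at its +x end; origin on the bench under its centre, z up. Stands left or right of the plate, with a shallow wooden hardware tray (35 mm high, no part of the job) on the other side
- cart_wheel: bystander: rubber cart wheel lying flat beyond the plate, 130 mm diameter, 45 mm high; origin at the centre of its underside
- screw_jar: bystander: glass jar with a steel cap, 64 mm diameter, 90 mm high; origin at the centre of its underside
- wrench: bystander: steel wrench, 180 mm long, lying on the bench; origin under its middle, x along it
- hammer: bystander: wooden-handled hammer, 260 mm long, lying on the bench; origin under its middle, x along it

How it is judged:
On the way, in this order (a step that is already met when the one before it is completed fails the run):
1. the left shaft is rolled on the plate under light pressure of the fingers (2 N or more) (((contact force between shaft_a and plate above 4.7 N and contact force between the fingers and shaft_a above 1 N and angular speed of shaft_a above 0.2 rad/s and y of shaft_a in the frame of plate above 0.05 m) or (contact force between shaft_b and plate above 4.7 N and contact force between the fingers and shaft_b above 1 N and angular speed of shaft_b above 0.2 rad/s and y of shaft_b in the frame of plate above 0.05 m) or (contact force between shaft_c and plate above 4.7 N and contact force between the fingers and shaft_c above 1 N and angular speed of shaft_c above 0.2 rad/s and y of shaft_c in the frame of plate above 0.05 m))), for 0.15 s.
2. the middle shaft is rolled on the plate under light pressure of the fingers (2 N or more) (((contact force between shaft_a and plate above 4.7 N and contact force between the fingers and shaft_a above 1 N and angular speed of shaft_a above 0.2 rad/s and y of shaft_a in the frame of plate between -0.05 and 0.05 m) or (contact force between shaft_b and plate above 4.7 N and contact force between the fingers and shaft_b above 1 N and angular speed of shaft_b above 0.2 rad/s and y of shaft_b in the frame of plate between -0.05 and 0.05 m) or (contact force between shaft_c and plate above 4.7 N and contact force between the fingers and shaft_c above 1 N and angular speed of shaft_c above 0.2 rad/s and y of shaft_c in the frame of plate between -0.05 and 0.05 m))), for 0.15 s.
3. the right shaft is rolled on the plate under light pressure of the fingers (2 N or more) (((contact force between shaft_a and plate above 4.7 N and contact force between the fingers and shaft_a above 1 N and angular speed of shaft_a above 0.2 rad/s and y of shaft_a in the frame of plate below -0.05 m) or (contact force between shaft_b and plate above 4.7 N and contact force between the fingers and shaft_b above 1 N and angular speed of shaft_b above 0.2 rad/s and y of shaft_b in the frame of plate below -0.05 m) or (contact force between shaft_c and plate above 4.7 N and contact force between the fingers and shaft_c above 1 N and angular speed of shaft_c above 0.2 rad/s and y of shaft_c in the frame of plate below -0.05 m))), for 0.15 s.
At the end, for the whole second after the job is handed in: every true shaft (middle in line with its ends) lies on the plate, and every bent shaft (middle over 1 mm out of line) lies down inside the steel scrap tub, below its rim; all released and at rest (((y of shaft_a_c3 in the frame of shaft_a below 0.001 m and z of shaft_a in the frame of plate between 0.044 and 0.055 m and x of shaft_a in the frame of plate between -0.11 and 0.11 m and y of shaft_a in the frame of plate between -0.17 and 0.17 m and z of shaft_a in the frame of plate above 0 m and linear speed of shaft_a below 0.03 m/s) or (y of shaft_a_c3 in the frame of shaft_a above 0.001 m and x of shaft_a in the frame of tub between -0.125 and 0.125 m and y of shaft_a in the frame of tub between -0.09 and 0.09 m and z of shaft_a in the frame of tub between 0 and 0.045 m and linear speed of shaft_a below 0.03 m/s and angle between shaft_a's own x axis and vertical between 1.25 and 1.9 rad)) and ((y of shaft_b_c3 in the frame of shaft_b below 0.001 m and z of shaft_b in the frame of plate between 0.044 and 0.055 m and x of shaft_b in the frame of plate between -0.11 and 0.11 m and y of shaft_b in the frame of plate between -0.17 and 0.17 m and z of shaft_b in the frame of plate above 0 m and linear speed of shaft_b below 0.03 m/s) or (y of shaft_b_c3 in the frame of shaft_b above 0.001 m and x of shaft_b in the frame of tub between -0.125 and 0.125 m and y of shaft_b in the frame of tub between -0.09 and 0.09 m and z of shaft_b in the frame of tub between 0 and 0.045 m and linear speed of shaft_b below 0.03 m/s and angle between shaft_b's own x axis and vertical between 1.25 and 1.9 rad)) and ((y of shaft_c_c3 in the frame of shaft_c below 0.001 m and z of shaft_c in the frame of plate between 0.044 and 0.055 m and x of shaft_c in the frame of plate between -0.11 and 0.11 m and y of shaft_c in the frame of plate between -0.17 and 0.17 m and z of shaft_c in the frame of plate above 0 m and linear speed of shaft_c below 0.03 m/s) or (y of shaft_c_c3 in the frame of shaft_c above 0.001 m and x of shaft_c in the frame of tub between -0.125 and 0.125 m and y of shaft_c in the frame of tub between -0.09 and 0.09 m and z of shaft_c in the frame of tub between 0 and 0.045 m and linear speed of shaft_c below 0.03 m/s and angle between shaft_c's own x axis and vertical between 1.25 and 1.9 rad))); the robot touches nothing.
It fails at once if a shaft is pressed onto the plate with more than 35 N (contact force between any of shaft_a, shaft_b, shaft_c and plate above 35 N).
It fails at once if the wheel, jar, wrench or hammer is moved by more than 30 mm (distance of any of cart_wheel, screw_jar, wrench, hammer from where it was at the start of the episode above 0.03 m).
It also fails if it takes over 69 s, if anything falls off the work surface, if the arm or the gripper's body presses on something with over 40 N, if the wrist force passes 120 N, or if a joint passes its speed limit or range.

### The arm

A 6-joint arm with a two-finger parallel gripper is mounted at the origin on the work surface. World frame = base frame: x ahead of the robot, y to its left, z up, the work surface at z = 0. Lengths are in m, angles in rad, forces in N, time in s.
With the tool pointing down it reaches from about 0.3 to 0.825 m from the base axis. Payload 5.4 kg.
Tool frame: the origin (TCP) lies at the very end of the fingers, on their centre line; the grasp point (between the pads) lies 19 mm behind it; z points along the fingers, x is the direction in which the jaws open and shut, and the axes are right-handed (so a half turn about z gives the same grasp; the last joint's range is limited). The gripper opens to 92 mm and grips with 3 to 60 N. Pads are 20 mm wide; open, the fingers measure 128 mm over their backs; the gripper's body (75 mm by 189 mm) begins 69 mm behind the grasp point.
Start: joints at [-1.515, 0.158, 1.597, -0, 1.386, -0.21], TCP at [0.151, -0.555, 0.215] pointing down, gripper open.
Joint ranges: [-2.91, 2.91], [-0.94, 2.29], [0.18, 2.7], [-1.29, 4.43], [0.17, 2.64], [-3, 3]. Speed limits (rad/s): [2.57, 2.57, 3.14, 3.14, 3.14, 3.14].

### API

Orientations are given as a rotation vector (axis times angle).
In Python, from workcell import bot gives the robot as it stands. Calls block until the motion is done:
- bot.goto(position, orientation): joint-space move of the TCP to a pose.
- bot.line_to(position, rot=None, max_speed=0.15): straight line of the TCP; rot=None keeps the orientation; max_speed is the mean speed in m/s.
- bot.set_joints(angles): joint-space move.
- bot.set_gripper(opening, newtons=None): opening from 0.0 (shut) to 1.0 (fully open); newtons is the grip in N (None keeps the last); returns when the fingers have stopped.
- bot.hold(seconds).
- bot.inverse_kinematics(position, orientation): joint angles nearest the present ones, or None.
- bot.read_camera(name): name is "scene" or "top" or "wrist"; returns a dict with "pixels" (400x640x3 uint8, blue, green, red), "fx", "fy", "cx", "cy" (pixels), "R" (3x3) and "t" (3): a world point X has camera coordinates R X + t. Camera axes: x right, y down, z forward; pixel columns grow to the right and rows downward; lengths in m; the calibration is good to about 2 mm. A picture is of the moment at which its call begins. There is no depth.
A pose or a line that the arm cannot do raises bot.MotionError and nothing moves.
- bot.job_done(): hands the job in, once; it reports no verdict.
Readings, each from a call of its own:
- bot.current_clock(): time.
- bot.current_joints(): joint angles.
- bot.current_joint_vel(): joint speeds.
- bot.current_effort(): joint torques, N m.
- bot.current_ee_pos(): TCP position.
- bot.current_tool_rot(): TCP orientation.
- bot.current_contact_force(): force on the tool from outside, world axes, zero at the start.
- bot.current_ft_torque(): the same for the moment, N m.
- bot.current_opening(): opening from 0.0 (shut) to 1.0 (fully open).
Only numpy, scipy, OpenCV 4.12 (cv2) and the standard library are available. Lean on these libraries where they do the work, as an engineer would, in place of code of your own. Each camera call takes 0.05 s, during which the arm holds its last target.

## Working session

There is one attempt and no reset: what is moved stays moved. The work goes in short steps, each a Python script; the robot and the scene stay as the last script left them, time stands still between calls to the robot, and variables do not carry over. Pictures are saved under pics/ and viewed, and the job is handed in when it is done.

```bash
ls; mkdir -p pics
python3 - <<'E'
from workcell import bot
import cv2
for n in ["scene","top","wrist"]:
    c=bot.read_camera(n); cv2.imwrite(f"pics/{n}0.png",c["pixels"]); print(n,c["fx"],c["fy"],c["cx"],c["cy"],c["R"],c["t"])
print(bot.current_clock(),bot.current_ee_pos(),bot.current_tool_rot(),bot.current_contact_force())
E
```

```text
pics
scene 509.62319998677356 509.62319998677356 315.0070353198461 206.62953723774194 [[ 0.85684344  0.51543312  0.0121666 ]
 [ 0.4229918  -0.68928738 -0.58818437]
 [-0.29478342  0.50912829 -0.80863535]] [-0.52477952 -0.22014308  1.74532107]
top 417.1576936253397 417.1576936253397 326.9479496321426 197.31906729584423 [[-0.00165529 -0.99981126 -0.01935719]
 [-0.99074392  0.0042671  -0.13567707]
 [ 0.13573406  0.01895343 -0.990564  ]] [0.00209591 0.61644533 1.12788987]
wrist 317.47804543193234 317.47804543193234 322.17264403775647 202.25030807610625 [[ 0.2632817  -0.96471843 -0.00104788]
 [-0.93165439 -0.25453982  0.25928668]
 [-0.25040537 -0.06728918 -0.96579983]] [-0.57498715 -0.02976739  0.39049102]
0.15 [ 0.15097154 -0.55434115  0.21384057] [-2.49531572e+00  1.90689305e+00  1.46294820e-03] [ 0.25711353  0.06180943 -0.56873801]
```

View pics/top0.png

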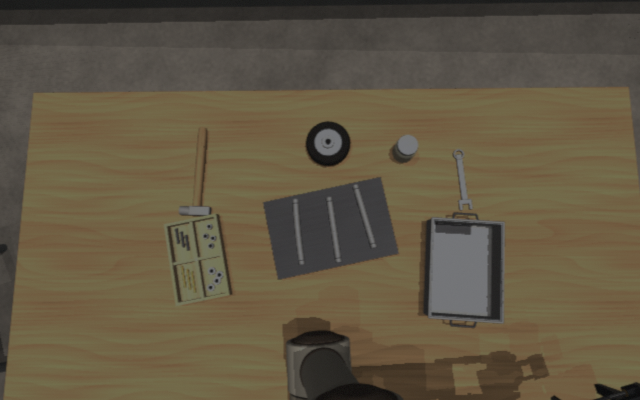

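View pics/scene0.png

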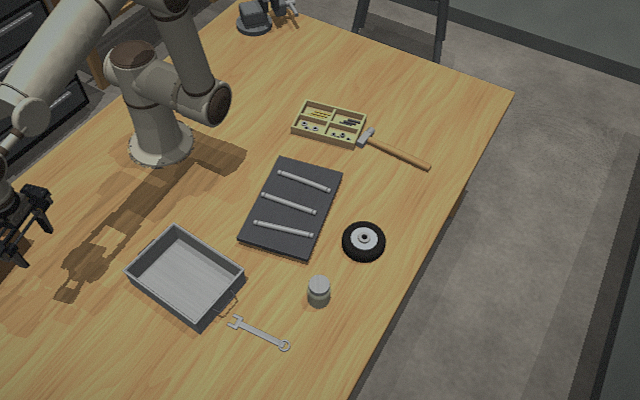

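The top view shows the plate with corners near (263,200), (382,178), (397,253) and (277,278). The three shafts sit at columns of about 298, 334 and 365. The tub is at (465,270) on the robot's right, with the offcut at its top end, and the tray is on the left. Next I'll measure these.

```bash
cat > h.py <<'E'
from workcell import bot
import cv2, numpy as np
from scipy.spatial.transform import Rotation as Ro
def world(c,uv,z):
    uv=np.atleast_2d(np.asarray(uv,float)); d=np.c_[(uv[:,0]-c["cx"])/c["fx"],(uv[:,1]-c["cy"])/c["fy"],np.ones(len(uv))]@c["R"]
    o=-c["R"].T@c["t"]; return o+d*((z-o[2])/d[:,2])[:,None]
def shafts(c,poly,thr=95,z=.05):
    g=c["pixels"].min(2); m=np.zeros(g.shape,np.uint8); cv2.fillPoly(m,[np.int32(poly)],255)
    b=((g>thr)&(m>0)).astype(np.uint8); n,l,s,ce=cv2.connectedComponentsWithStats(b); out=[]
    for i in range(1,n):
        if s[i,4]<60: continue
        v,u=np.where(l==i); W=world(c,np.c_[u,v],z)[:,:2]
        (mx,my),(w,h),a=cv2.minAreaRect(W.astype(np.float32)*1000); 
        m0=W.mean(0); e=np.linalg.svd(W-m0,full_matrices=False)[2][0]; e*=np.sign(e[0])
        p=(W-m0)@e; mid=m0+e*(p.min()+p.max())/2
        out.append((mid,np.arctan2(e[1],e[0]),np.ptp(p),s[i,4]))
    return sorted(out,key=lambda o:-o[0][1])
E
python3 - <<'E'
from h import *
c=bot.read_camera("top"); P=c["pixels"]
cv2.imwrite("pics/crop.png",cv2.resize(P[165:335,150:520],None,fx=2.1,fy=2.1,interpolation=cv2.INTER_CUBIC))
print(P[230,290:375].min(1))
for s in shafts(c,[(266,200),(382,180),(395,252),(278,275)]): print(s)
print(world(c,[(263.5,200),(382,178),(397.5,253.5),(277,278)],.04))
c=bot.read_camera("scene")
cv2.imwrite("pics/crops.png",cv2.resize(c["pixels"][140:340,110:410],None,fx=2.6,fy=2.6,interpolation=cv2.INTER_CUBIC))
for s in shafts(c,[(283,160),(340,175),(304,255),(242,238)]): print(s)
E
```

```text
[ 58  57  58  56  57  78  99 111 107  88  66  53  58  59  59  59  58  58
  58  59  59  57  58  57  58  60  58  59  59  60  59  60  59  59  59  60
  58  59  60  59  55  72  92 105 109  97  75  60  60  60  61  60  61  61
  62  62  61  61  62  62  63  62  62  61  61  62  61  59  61  60  61  61
  61  61  61  54  70  91 108 111  99  77  62  62  60]
(array([0.52126867, 0.08136406]), np.float64(0.1121808937853902), np.float64(0.15282852844165268), np.int32(159))
(array([ 0.52781467, -0.01760124]), np.float64(0.1452046785532364), np.float64(0.15067581001429237), np.int32(160))
(array([ 0.5647626 , -0.10309022]), np.float64(0.28137944099621676), np.float64(0.1538197941551829), np.int32(164))
[[ 0.6098793   0.17897344  0.04      ]
 [ 0.67104889 -0.15506887  0.04      ]
 [ 0.45997278 -0.19346917  0.04      ]
 [ 0.39392819  0.13771275  0.04      ]]
(array([0.52192532, 0.07888679]), np.float64(0.10897035252079916), np.float64(0.18226940881591935), np.int32(236))
(array([ 0.53435702, -0.01884797]), np.float64(0.14422589052212165), np.float64(0.16788947314375513), np.int32(236))
(array([ 0.56477998, -0.10499505]), np.float64(0.28117063442365386), np.float64(0.18184956270170483), np.int32(280))
```

View pics/crop.png

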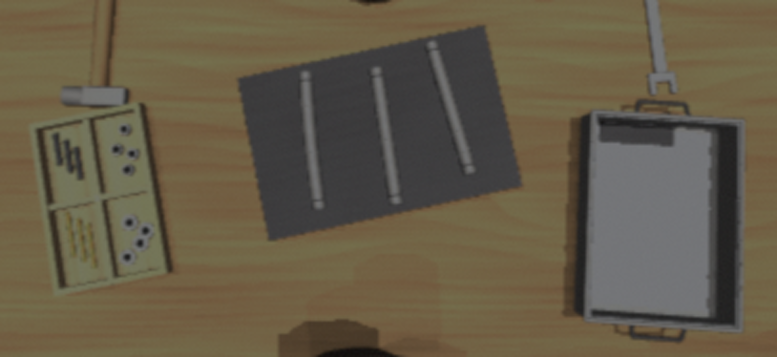

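View pics/crops.png

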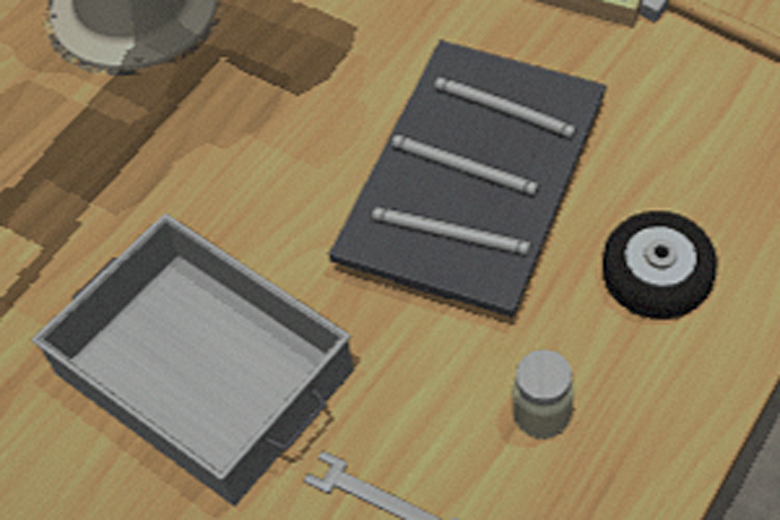

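```bash
cat >> h.py <<'E'
def down(a):  # tool x at angle a, pointing down
    x=np.array([np.cos(a),np.sin(a),0]); z=np.array([0,0,-1.]); return Ro.from_matrix(np.c_[x,np.cross(z,x),z]).as_rotvec()
E
python3 - <<'E'
from h import *
c=bot.read_camera("top"); t=bot.current_clock()
for z in(.048,.052):
  for s in shafts(c,[(266,200),(382,180),(395,252),(278,275)],80,z): print(np.round(np.r_[s[0],s[1:]],4))
c2=bot.read_camera("scene")
for s in shafts(c2,[(283,160),(340,175),(304,255),(242,238)],80,.052): print(np.round(np.r_[s[0],s[1:]],4))
r=world(c,np.array([(588,114),(743,121),(741,328),(584,323)])/2.1+[150,165],.075); print(r,r.mean(0))
r2=world(c2,np.array([(166,219),(350,338),(222,477),(37,340)])/2.6+[110,140],.075); print(r2,r2.mean(0))
o=world(c,np.array([(600,125),(673,127),(673,146),(600,143)])/2.1+[150,165],.03); print(o)
for p,y in (((.522,.08),.11),((.531,-.018),.145),((.565,-.104),.281)):
  for s in (-1,1): print(bot.inverse_kinematics([*p,.056],down(y+s*np.pi/2)))
print(bot.inverse_kinematics([.44,-.33,.012],down(-np.pi/2)))
E
```

```text
[5.215e-01 8.130e-02 1.100e-01 1.808e-01 2.720e+02]
[ 5.280e-01 -1.750e-02  1.472e-01  1.794e-01  2.730e+02]
[ 5.651e-01 -1.030e-01  2.810e-01  1.807e-01  2.760e+02]
[5.213e-01 8.100e-02 1.100e-01 1.802e-01 2.720e+02]
[ 5.278e-01 -1.760e-02  1.472e-01  1.788e-01  2.730e+02]
[ 5.648e-01 -1.027e-01  2.810e-01  1.800e-01  2.760e+02]
[5.223e-01 7.740e-02 1.071e-01 1.829e-01 2.630e+02]
[ 5.352e-01 -2.010e-02  1.440e-01  1.676e-01  2.630e+02]
[ 5.637e-01 -1.066e-01  2.730e-01  1.872e-01  3.110e+02]
[[ 0.5510432  -0.27777107  0.075     ]
 [ 0.54144598 -0.47438007  0.075     ]
 [ 0.28518    -0.45687195  0.075     ]
 [ 0.29094836 -0.26371421  0.075     ]] [ 0.41715438 -0.36818432  0.075     ]
[[ 0.30291483 -0.27052611  0.075     ]
 [ 0.56214759 -0.28614602  0.075     ]
 [ 0.54581585 -0.47482226  0.075     ]
 [ 0.28833919 -0.4561168   0.075     ]] [ 0.42480437 -0.3719028   0.075     ]
[[ 0.54005695 -0.30337829  0.03      ]
 [ 0.5371073  -0.39976575  0.03      ]
 [ 0.51194728 -0.39855676  0.03      ]
 [ 0.51616381 -0.30249734  0.03      ]]
[-7.69664583e-02  2.22999860e-01  1.86017551e+00 -4.44089210e-16
  1.05841728e+00  1.38382987e+00]
[-7.69664583e-02  2.22999860e-01  1.86017551e+00 -4.44089210e-16
  1.05841728e+00 -1.75776279e+00]
[-0.26151683  0.23056624  1.85108041  0.          1.05994601  1.1642795 ]
[-2.61516828e-01  2.30566242e-01  1.85108041e+00 -4.44089210e-16
  1.05994601e+00 -1.97731315e+00]
[-3.92284946e-01  3.30659775e-01  1.72630823e+00 -4.44089210e-16
  1.08462465e+00  8.97511381e-01]
[-3.92284946e-01  3.30659775e-01  1.72630823e+00 -4.44089210e-16
  1.08462465e+00 -2.24408127e+00]
[-8.63265821e-01  3.45700714e-01  1.81104378e+00 -4.44089210e-16
  9.84848162e-01  7.07530506e-01]
```

```bash
cat >> h.py <<'E'
def Fz(): return bot.current_contact_force()[2]
def roll(mid,yaw,target=4.5,k=8.0,n=4,step=4.0e-3):
    R=down(yaw-np.pi/2); t=np.array([np.cos(yaw-np.pi/2),np.sin(yaw-np.pi/2),0]); p=np.array([*mid,.09])
    bot.goto(p,R)
    p[2]=.061; bot.line_to(p,max_speed=.06); bot.hold(.15); f0=np.mean([Fz() for _ in range(5)]); print("t",round(bot.current_clock(),2),"tare",round(f0,2),"ee",np.round(bot.current_ee_pos(),4))
    while True:
        p[2]-=.0005; bot.line_to(p,max_speed=.006); f=Fz()-f0
        if f>2.0: break
        if p[2]<.052: print("NO CONTACT"); break
    print("contact cmd z",round(p[2],4),"ee",np.round(bot.current_ee_pos(),4),"f",round(f,2),"t",round(bot.current_clock(),2))
    z=p[2]; s=0; rec=[]
    seq=[1]*n+[-1]*(2*n)+[1]*n
    for d in seq:
        f=Fz()-f0; z+=np.clip((f-target)/k/1000,-.0004,.0012)
        s+=d*step; q=p+t*s; q[2]=z; bot.line_to(q,max_speed=.012)
        e=bot.current_ee_pos(); F=bot.current_contact_force(); rec.append((s*1000,z*1000,e[2]*1000,F[2]-f0,F[:2]@t[:2]))
    print(np.round(rec,2))
    q[2]=z+.004; bot.line_to(q,max_speed=.02); q[2]=.09; bot.line_to(q,max_speed=.15); print("t",round(bot.current_clock(),2))
E
python3 - <<'E'
from h import *
t=bot.current_clock(); bot.set_gripper(0.0,20); print(bot.current_clock()-t,bot.current_opening())
roll((.5217,.0795),.109)
E
```

```text
1.35 0.00245364810006982
t 5.12 tare 0.1 ee [0.5221 0.0795 0.0614]
contact cmd z 0.056 ee [0.5218 0.0795 0.0563] f 3.38 t 7.62
[[  4.    55.86  56.54   7.07  -0.29]
 [  8.    56.18  56.92   6.95  -1.7 ]
 [ 12.    56.49  57.25   7.6    0.12]
 [ 16.    56.88  57.26   5.78   0.72]
 [ 12.    57.04  57.27   5.77  -1.76]
 [  8.    57.19  57.06   1.44  -1.01]
 [  4.    56.81  56.7    1.14  -0.24]
 [  0.    56.41  56.36   0.94   0.15]
 [ -4.    56.01  56.19   3.85  -1.33]
 [ -8.    55.93  56.18   4.22  -0.13]
 [-12.    55.9   56.19   4.3    0.64]
 [-16.    55.87  56.16   5.19   0.11]
 [-12.    55.96  56.15   4.14   0.56]
 [ -8.    55.91  56.17   6.17   0.39]
 [ -4.    56.12  56.2    5.82   0.47]
 [  0.    56.29  56.26   2.4    0.68]]
t 16.05
```

The left shaft rose about 1 mm on one side and stayed level on the other, so it is bent. I'll do the middle one next.

```bash
sed -i 's/p\[2\]=.061; bot/p[2]=.0585; bot/; s/max_speed=.06)/max_speed=.05)/; s/max_speed=.012)/max_speed=.015)/' h.py
python3 - <<'E'
from h import *
roll((.529,-.0185),.146)
E
```

```text
t 17.46 tare 1.0 ee [ 0.5294 -0.0186  0.0589]
contact cmd z 0.056 ee [ 0.5291 -0.0186  0.0563] f 2.08 t 18.71
[[ 4.000e+00  5.570e+01  5.623e+01  4.780e+00  6.000e-01]
 [ 8.000e+00  5.573e+01  5.624e+01  4.220e+00 -3.000e-02]
 [ 1.200e+01  5.570e+01  5.621e+01  5.340e+00  2.100e-01]
 [ 1.600e+01  5.580e+01  5.607e+01  4.510e+00 -2.000e-02]
 [ 1.200e+01  5.580e+01  5.621e+01  6.670e+00 -5.200e-01]
 [ 8.000e+00  5.607e+01  5.620e+01  4.020e+00 -8.400e-01]
 [ 4.000e+00  5.601e+01  5.622e+01  4.740e+00 -2.100e-01]
 [ 0.000e+00  5.604e+01  5.622e+01  3.890e+00 -1.300e+00]
 [-4.000e+00  5.597e+01  5.621e+01  4.870e+00 -1.900e-01]
 [-8.000e+00  5.601e+01  5.624e+01  4.320e+00  2.600e-01]
 [-1.200e+01  5.599e+01  5.624e+01  5.090e+00 -1.210e+00]
 [-1.600e+01  5.606e+01  5.619e+01  4.540e+00 -6.300e-01]
 [-1.200e+01  5.607e+01  5.623e+01  3.930e+00  2.900e-01]
 [-8.000e+00  5.600e+01  5.623e+01  4.190e+00 -1.000e-01]
 [-4.000e+00  5.596e+01  5.622e+01  4.640e+00  3.300e-01]
 [ 0.000e+00  5.598e+01  5.623e+01  3.440e+00  2.000e-01]]
t 26.07
```

The middle shaft ran at a constant 56.2 mm all the way across, so it is true. Now the right one.

Run:
```python
from h import *
roll((.5645,-.104),.279)
c=bot.read_camera("top")
for s in shafts(c,[(266,200),(382,180),(395,252),(278,275)],80,.05): print(np.round(np.r_[s[0],s[1:]],4))
cv2.imwrite("pics/top1.png",cv2.resize(c["pixels"][165:335,150:520],None,fx=2.1,fy=2.1,interpolation=cv2.INTER_CUBIC))
c=bot.read_camera("scene");cv2.imwrite("pics/scene1.png",c["pixels"])
```

```text
t 27.47 tare -0.07 ee [ 0.5649 -0.1042  0.059 ]
contact cmd z 0.056 ee [ 0.5646 -0.1042  0.0563] f 2.4 t 28.72
[[ 4.000e+00  5.574e+01  5.623e+01  6.010e+00  1.000e-02]
 [ 8.000e+00  5.593e+01  5.626e+01  5.870e+00  6.000e-02]
 [ 1.200e+01  5.610e+01  5.623e+01  4.700e+00  5.700e-01]
 [ 1.600e+01  5.612e+01  5.614e+01  4.440e+00  3.500e-01]
 [ 1.200e+01  5.612e+01  5.624e+01  5.280e+00 -1.500e-01]
 [ 8.000e+00  5.621e+01  5.625e+01  4.500e+00 -5.300e-01]
 [ 4.000e+00  5.621e+01  5.626e+01  4.760e+00 -2.100e-01]
 [ 0.000e+00  5.625e+01  5.627e+01  4.780e+00 -2.900e-01]
 [-4.000e+00  5.628e+01  5.627e+01  3.710e+00 -1.800e-01]
 [-8.000e+00  5.618e+01  5.627e+01  5.030e+00  1.900e-01]
 [-1.200e+01  5.625e+01  5.627e+01  6.550e+00 -8.000e-02]
 [-1.600e+01  5.651e+01  5.628e+01  2.260e+00 -6.300e-01]
 [-1.200e+01  5.623e+01  5.630e+01  3.160e+00 -8.000e-02]
 [-8.000e+00  5.606e+01  5.625e+01  5.420e+00  8.500e-01]
 [-4.000e+00  5.617e+01  5.627e+01  4.840e+00 -5.000e-02]
 [ 0.000e+00  5.622e+01  5.624e+01  4.100e+00  6.300e-01]]
t 36.08
[5.227e-01 8.130e-02 1.082e-01 1.778e-01 2.680e+02]
[ 5.623e-01 -4.280e-02 -4.019e-01  3.970e-02  1.140e+02]
[ 4.6660e-01 -5.9400e-02  1.4675e+00  1.5540e-01  8.0200e+02]
[ 6.1060e-01 -1.2400e-01  1.0461e+00  1.3770e-01  1.0590e+03]
```

View pics/top1.png

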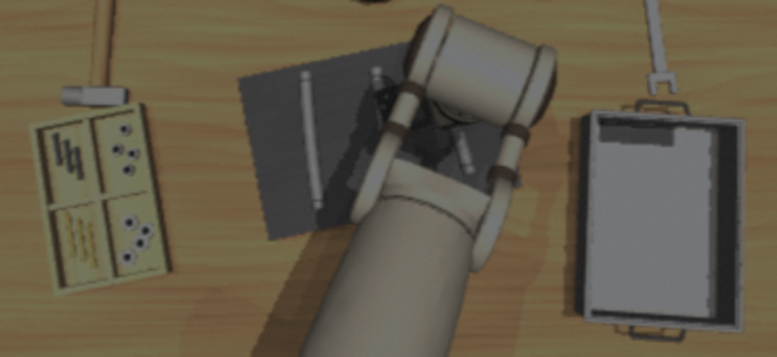

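View pics/scene1.png

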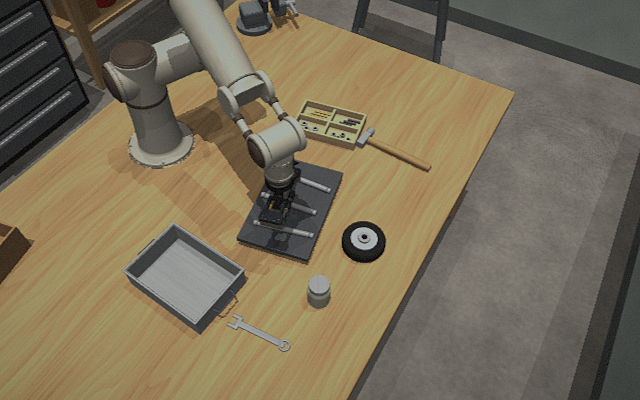

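The right shaft also stayed constant at 56.2 mm, so it is true. Only the left one is bent; it still lies at (0.5227, 0.081) at crop pixels (306,75) to (318,206). Next I'll grip it.

Run:
```python
from h import *
R=down(.108-np.pi/2)
bot.goto([.5222,.080,.10],R); bot.set_gripper(.6,20)
bot.line_to([.5222,.080,.0435],max_speed=.06); print(bot.current_ee_pos(),bot.current_contact_force())
bot.set_gripper(0,20); print("open",bot.current_opening()*92,bot.current_contact_force())
bot.line_to([.5222,.080,.17],max_speed=.1); print(bot.current_opening()*92,bot.current_contact_force(),bot.current_clock())
c=bot.read_camera("scene");cv2.imwrite("pics/scene2.png",cv2.resize(c["pixels"][100:320,110:410],None,fx=2.6,fy=2.6))
```

```text
[0.52268525 0.07995309 0.04398892] [-0.10720832 -0.4656744   0.46154504]
open 15.55102722322721 [0.15860103 1.71740881 1.4962441 ]
15.455837705439054 [-0.61127747 -0.87120905 -3.11786079] 41.075
```

View pics/scene2.png

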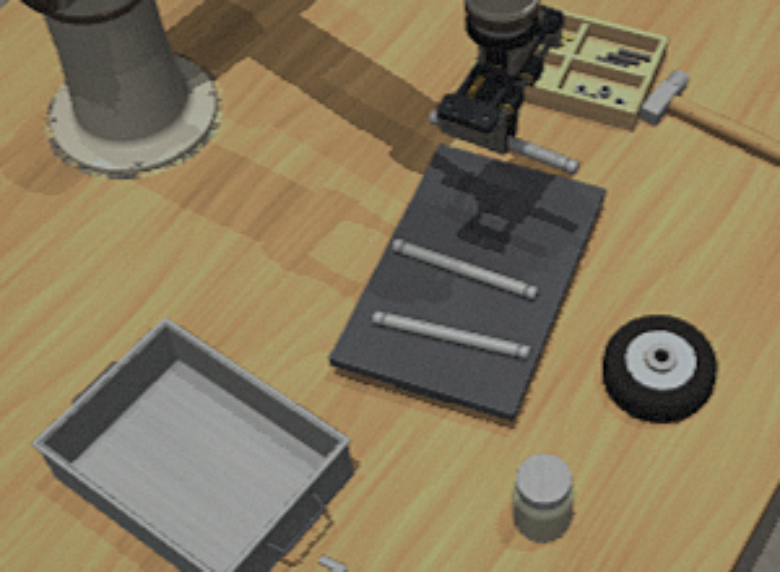

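The shaft is held level: the opening is 15.5 mm and the wrist force changed by about -3 N. The two true shafts lie on the plate, at crop pixels (465,268) and (450,335). Now I'll place the bent one in the tub.

Run:
```python
from h import *
R=down(-.06-np.pi/2)
bot.goto([.394,-.3685,.17],R); print(bot.current_opening()*92)
f0=Fz(); bot.line_to([.394,-.3685,.03],max_speed=.12); print(Fz()-f0)
bot.line_to([.394,-.3685,.014],max_speed=.03); print(Fz()-f0,bot.current_contact_force())
bot.set_gripper(.4); bot.line_to([.394,-.3685,.2],max_speed=.12)
bot.goto([.3,-.15,.3],R)
print(bot.current_contact_force(),bot.current_clock())
c=bot.read_camera("scene");cv2.imwrite("pics/scene3.png",cv2.resize(c["pixels"][140:340,110:410],None,fx=2.6,fy=2.6))
c=bot.read_camera("top");cv2.imwrite("pics/top3.png",cv2.resize(c["pixels"][165:335,150:520],None,fx=2.1,fy=2.1))
```

```text
15.712824307058968
-0.535232393438918
0.17761283434466923 [-0.21686378  0.1224447  -2.94287929]
[ 0.48678459  0.41978289 -1.02243877] 48.0417
```

View pics/scene3.png

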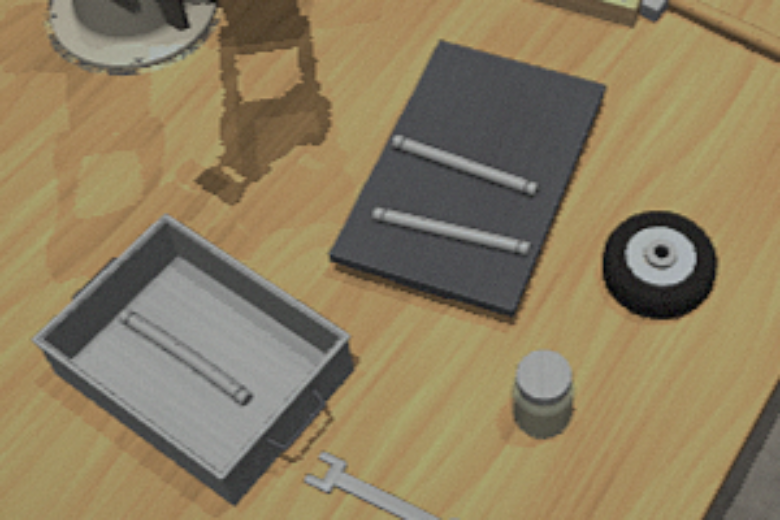

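View pics/top3.png

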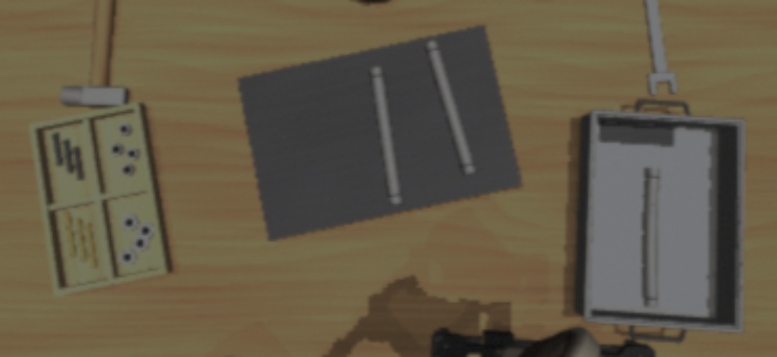

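The bent shaft lies flat on the tub floor, clear of the offcut, at top crop (652,170) to (650,303). Both true shafts are on the plate, and the wheel, jar, wrench and hammer look unmoved. I'm handing in.

Run:
```python
from workcell import bot
bot.job_done(); print(bot.current_clock())
```

```text
the job is handed in; nothing more can be done
the job is handed in; nothing more can be done
```

I rolled all three shafts in order from left to right. Only the left one was bent, and it is now in the scrap tub.

| Shaft | Fingertip height while rolling | Finger force (read at each step) | Result |
|---|---|---|---|
| Left | rose from 56.2 to about 57.3 mm one way, level the other way | 0.9–7.6 N | bent |
| Middle | level at about 56.2 mm (within 0.2 mm) | 3.4–6.7 N | true |
| Right | level at about 56.2 mm (within 0.2 mm) | 2.3–6.6 N | true |

- **Final pictures:** the bent shaft lies flat on the tub floor, clear of the offcut. Both true shafts are on the plate, and the wheel, jar, wrench and hammer look unmoved. The gripper was empty and clear when I handed in at about 48 s.
- **Disagreements:**
  - The left shaft's 1.1 mm rise is less than the roughly 1.7 mm I expected for a 2 mm bow at that roll, but the one-sided pattern is clear.
  - The finger force on it dropped to about 1 N for a few steps on the way back. The outward roll ran at 6–7 N.
  - The two cameras differed by 2–7 mm on the shaft positions. For the left and right shafts I used points between the two readings. The scene view cut the middle shaft short, so there I stayed close to the top view.

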